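# Spread the tappets and hold the torch over them

### The arm

A 6-joint arm with a two-finger parallel gripper is mounted at the origin on the work surface. World frame = base frame: x ahead of the robot, y to its left, z up, the work surface at z = 0. Lengths are in m, angles in rad, forces in N, time in s.
With the tool pointing down it reaches from about 0.3 to 0.775 m from the base axis. Payload 14.6 kg.
Tool frame: the origin (TCP) lies midway between the tips of the shut fingers; the grasp point (between the pads) lies 19 mm behind it; y points along the fingers, z is the direction in which the jaws open and shut, and the axes are right-handed (so a half turn about y gives the same grasp; the last joint's range is limited). The gripper opens to 85 mm and grips with 20 to 120 N. Pads are 22 mm wide; open, the fingers measure 114 mm over their backs; the gripper's body (76 mm by 85 mm) begins 54 mm behind the grasp point. The pads swing forward as they close: fully open they stand 13 mm farther back than shut.
Start: joints at [1.135, 0.3, 1.521, -0, 1.321, -0.067], TCP at [0.198, 0.513, 0.231] pointing down, gripper open.
Joint ranges: [-3.03, 3.03], [-0.79, 2.21], [0.23, 2.52], [-1.04, 4.18], [0, 3.07], [-2.55, 2.55]. Speed limits (rad/s): [2.22, 2.22, 2.57, 3.14, 3.14, 3.14].

### API

Orientations are given as a unit quaternion [x, y, z, w].
In Python, from station import ctrl gives the robot as it stands. The module is installed in compiled form; this text tells all that it offers.
- The arm moves only by the tool drive_tool, never from a script. Its argument "increments" is text: rows parted by semicolons, each of 5 numbers parted by spaces: the shift along the tool's x, y, z scaled (see below), then the turn about the tool's y scaled (see below), then the closure, from 0 (fully open) to 1 (shut). In form: x y z spin claw; .... A call has exactly 8 rows; each row is the pose to reach, as a shift and turn from the pose commanded when the call began, along the tool's axes at that moment; what a row does not reach only later rows make up. The controller multiplies each number of a shift by 0.12 m and each number of a turn by 45 degrees. A row lasts 1/8 s, in which the tool goes at most 62.5 mm and 10.7 degrees, less where a joint would pass 70% of its speed; a pose out of reach is approached as far as the arm can. A call with a number of a shift or a turn outside -1 to 1 is refused whole. A call with a gripper value outside its range is refused whole. The fingers move at their own pace and stop on an object; the grip force is fixed at half the most. Time passes only in rows, so rows that repeat a pose let the fingers close, or fill a call up. It gives the time, the measured TCP pose, the force and the opening at its end, in the units of the state.
- ctrl.sense(): the state, without advancing time (a new reading comes with each control period).
- ctrl.read_camera(name): name is "scene" or "top" or "wrist"; returns the picture (420x560x3 uint8, red, green, blue); there is no depth.
- ctrl.camera_info(name): a dict with "fov_y" (degrees; the focal length in pixels is half the picture's height over the tangent of half this angle, whatever the lens; pixels are square), "cx", "cy" (the principal point, pixels), "cam_to_world" (4x4, takes a point from camera to world coordinates); the wrist camera has in their place "mount" (4x4, takes a point from camera to tool coordinates, whose origin is the TCP and whose axes are the tool frame's). Camera axes: x right, y down, z forward; pixel columns grow to the right and rows downward; lengths in m; the calibration is good to about 2 mm. A picture is of the moment at which its call begins: read the wrist's pose just before it. camera_info takes no time and is no camera call.
- ctrl.job_done(): hands the job in, once; it reports no verdict.
Trained networks look in the newest picture that a camera, given by its name, has taken for a name from the list of things; names that differ only in an ending like _2 or _b are one class to them, and where a whole thing is asked for, a point or a joint stands for the part that bears it (a point fixed in the world has none). Each returns a list of dicts, best first, with "conf" (0 to 1); they miss things now and then, are a little off and sometimes report something else, mostly with a low value. They report only what shows in the picture. A call takes as long as a camera call.
- ctrl.find_in(label, camera): "point" ([x, y, z] in m, in the coordinates of the camera as it stood for that picture, good to about 4 mm: the middle of the surface that is visible of it).
- ctrl.place_of(label, camera): "point" ([x, y, z] in m, in the coordinates of the camera as it stood for that picture, good to about 4 mm: a listed point, or the origin of a listed thing).
The state is a dict: "t": time; "joints": joint angles; "qd": joint speeds; "joint_torque": joint torques, N m; "position": TCP position; "orientation": TCP orientation; "wrist_force": force on the tool from outside, world axes, zero at the start; "ft_torque": the same for the moment, N m; "grip_width": opening from 0.0 (shut) to 1.0 (fully open).
Only numpy, scipy, OpenCV 4.12 (cv2) and the standard library are available. Lean on these libraries where they do the work, as an engineer would, in place of code of your own. Each camera call takes 0.05 s, during which the arm holds its last target.

### The job

The engine's bucket tappets are to be inspected for scuffing under slanting light. First spread the heap of five in the blue tray into a single layer on the tray's floor, with a gap about a finger wide between them; then draw the torch up out of its holder and hold it slanting, about half-way between upright and level, clear of everything, with its lens some 10 to 20 cm from the middle of the tray and pointing there. Finish while still holding the torch steady like that, and leave everything else on the bench where it is.

Things in the scene. Friction and masses are not known exactly. Their poses are not given: they have to be found in the camera images.
- tray_mid (a point): middle of the inner floor of the blue steel parts tray (outside 170 mm along its x, 220 mm along its y; walls 4 mm thick, rim 14 mm above the inner floor; floor 4 mm above the bench). The tray is fixed to the bench; z is up, the frame turns with the tray
- tray: the same blue tray; origin on the bench, below its middle
- tappet1_mid (a point): centre of a bucket tappet: plain steel cylinder, 32 mm in diameter, 28 mm high, about 60 g, its axis is z; it starts on the floor of the tray, in the bottom row of the heap (the middle one)
- tappet1: the same tappet; origin at the centre of its underside
- tappet2_mid (a point): centre of a bucket tappet: plain steel cylinder, 32 mm in diameter, 28 mm high, about 60 g, its axis is z; it starts on the floor of the tray, in the bottom row of the heap (an end one)
- tappet2: the same tappet; origin at the centre of its underside
- tappet3_mid (a point): centre of a bucket tappet: plain steel cylinder, 32 mm in diameter, 28 mm high, about 60 g, its axis is z; it starts on the floor of the tray, in the bottom row of the heap (an end one)
- tappet3: the same tappet; origin at the centre of its underside
- tappet4_mid (a point): centre of a bucket tappet: plain steel cylinder, 32 mm in diameter, 28 mm high, about 60 g, its axis is z; it starts on top of the heap, resting across the middle and one end tappet
- tappet4: the same tappet; origin at the centre of its underside
- tappet5_mid (a point): centre of a bucket tappet: plain steel cylinder, 32 mm in diameter, 28 mm high, about 60 g, its axis is z; it starts on top of the heap, resting across the middle and one end tappet
- tappet5: the same tappet; origin at the centre of its underside
- holder_mouth (a point): centre of the mouth of the torch holder: a grey round cup, 52 mm outside, 44 mm inside, rim 70 mm above the bench, inner floor 8 mm above the bench, on a dark square base 84 mm wide and 8 mm thick; fixed to the bench; z is up
- holder: the same holder; origin on the bench, below the cup
- torch_grip (a point): a point on the axis of the torch, on the orange body, 130 mm from the lens and 35 mm from the tail. The torch is straight, 165 mm long (and a 3 mm button on the tail), about 160 g: black head 38 mm in diameter, 44 mm long; orange body 27 mm in diameter. It starts loosely upright, head down in the holder; draw it out upward. Its z axis points from the lens to the tail
- torch_lens (a point): centre of the lens, the face of the black head of the torch; its z axis points from the lens to the tail, so the beam goes along -z
- torch: the same torch; origin at the centre of the lens, axes as for the lens
- bearing: a plain steel ring, 52 mm across, 15 mm high, lying near the holder; origin at the centre of its underside; bystander, leave alone
- spray_can: a closed grey can with a pale label, 52 mm across, 115 mm tall, standing near the holder; origin at the centre of its underside; bystander, leave alone
- screwdriver: a red-handled screwdriver, 170 mm long, lying beside the tray on its far side; bystander, leave alone
- wrench: a steel wrench, 180 mm long, lying right of the work area; bystander, leave alone
- mug: a blue mug, 80 mm across, 90 mm high, far to the left; origin at the centre of its underside; bystander, leave alone
- carton: a closed cardboard carton, 100 x 140 x 60 mm, at the back; origin at the centre of its underside; bystander, leave alone
- hammer: a hammer with a wooden handle, 270 mm long, far to the right; bystander, leave alone

How it is judged:
On the way, in this order (a step that is already met when the one before it is completed fails the run):
1. the five tappets lie in a single layer in the tray with gaps between them (z of each of tappet1_mid, tappet2_mid, tappet3_mid, tappet4_mid, tappet5_mid in the frame of tray_mid below 0.024 m and x of tappet1_mid in the frame of tray_mid between -0.081 and 0.081 m and y of tappet1_mid in the frame of tray_mid between -0.106 and 0.106 m and x of tappet2_mid in the frame of tray_mid between -0.081 and 0.081 m and y of tappet2_mid in the frame of tray_mid between -0.106 and 0.106 m and x of tappet3_mid in the frame of tray_mid between -0.081 and 0.081 m and y of tappet3_mid in the frame of tray_mid between -0.106 and 0.106 m and x of tappet4_mid in the frame of tray_mid between -0.081 and 0.081 m and y of tappet4_mid in the frame of tray_mid between -0.106 and 0.106 m and x of tappet5_mid in the frame of tray_mid between -0.081 and 0.081 m and y of tappet5_mid in the frame of tray_mid between -0.106 and 0.106 m and horizontal distance between each of tappet2_mid, tappet3_mid, tappet4_mid, tappet5_mid and tappet1_mid above 0.04 m and horizontal distance between each of tappet3_mid, tappet4_mid, tappet5_mid and tappet2_mid above 0.04 m and horizontal distance between each of tappet4_mid, tappet5_mid and tappet3_mid above 0.04 m and horizontal distance between tappet5_mid and tappet4_mid above 0.04 m), for 0.3 s.
2. the torch is drawn out of its holder, lens above the holder's rim (height (world z) of torch_lens above 0.078 m and contact force between torch and the fingers above 1 N), for 0.2 s.
At the end, for the whole second after the job is handed in: Tappets: on the tray floor (centre < 24 mm up), every two centres > 40 mm apart. Torch: held still by the fingers only, clear of tray, tappets and holder, lens > 50 mm up and lower than the tail, 30-60 deg from upright, axis within 50 mm of the tray's middle, lens 70-250 mm from it (all of step 1 and x of tray_mid in the frame of torch_lens between -0.05 and 0.05 m and y of tray_mid in the frame of torch_lens between -0.05 and 0.05 m and z of tray_mid in the frame of torch_lens between -0.25 and -0.07 m and angle between torch_lens's own z axis and vertical between 0.52 and 1.05 rad and height (world z) of torch_lens above 0.05 m and contact force between torch and the fingers above 1 N and contact force between torch and tray below 0.1 N and contact force between torch and holder below 0.1 N and contact force between torch and spray_can below 0.1 N and contact force between torch and mug below 0.1 N and contact force between torch and carton below 0.1 N and contact force between torch and tappet1 below 0.1 N and contact force between torch and tappet2 below 0.1 N and contact force between torch and tappet3 below 0.1 N and contact force between torch and tappet4 below 0.1 N and contact force between torch and tappet5 below 0.1 N and linear speed of torch below 0.03 m/s and angular speed of torch below 0.2 rad/s and linear speed of each of tappet1, tappet2, tappet3, tappet4, tappet5 below 0.02 m/s); the arm keeps its last pose, push and grip.
It fails at once if a bystander is shifted more than 30 mm (distance of any of bearing, spray_can, screwdriver, wrench, mug, carton, hammer from where it was at the start of the episode above 0.03 m).
It also fails if it takes over 56 s, if anything falls off the work surface, if the arm or the gripper's body presses on something with over 40 N, if the wrist force passes 120 N, or if a joint passes its speed limit or range.

## Working session

There is one attempt and no reset: what is moved stays moved. The work goes in short steps, Python scripts to look and compute and a tool call to move; the robot and the scene stay as the last step left them, time stands still between calls to the robot, and variables do not carry over. Pictures are saved under pics/ and viewed, and the job is handed in when it is done.

Besides the shell and the picture viewer there is one more tool, called after "Request:" as name(argument=value, ...) on one line, values as JSON. drive_tool: Moves the arm, as the interface text tells. Shifts and turns lie within -1 to 1; 1 stands for 0.12 m of shift or 45 degrees of turn. Its arguments: {"type":"object","properties":{"increments":{"type":"string"}},"required":["increments"]}

```bash
mkdir -p pics; cat > h.py <<'E'
import numpy as np, cv2
from station import ctrl
from scipy.spatial.transform import Rotation as R
def toolT():
    s=ctrl.sense(); T=np.eye(4); T[:3,:3]=R.from_quat(s['orientation']).as_matrix(); T[:3,3]=s['position']; return T
def cam(name):
    i=ctrl.camera_info(name)
    T=np.array(i['cam_to_world']) if 'cam_to_world' in i else toolT()@np.array(i['mount'])
    f=210/np.tan(np.radians(i['fov_y'])/2); return T,f,i['cx'],i['cy']
def shot(name,fn):
    c=cam(name); im=ctrl.read_camera(name); cv2.imwrite('pics/'+fn,im[:,:,::-1]); return im,c
def ray(c,u,v,z):
    T,f,cx,cy=c; d=T[:3,:3]@np.array([(u-cx)/f,(v-cy)/f,1]); o=T[:3,3]; return o+d*(z-o[2])/d[2]
def proj(c,p):
    T,f,cx,cy=c; q=T[:3,:3].T@(np.asarray(p)-T[:3,3]); return np.array([cx+f*q[0]/q[2],cy+f*q[1]/q[2]])
def w(c,p): return c[0][:3,:3]@np.asarray(p)+c[0][:3,3]
E
python3 - <<'E'
from h import *
np.set_printoptions(precision=4,suppress=True)
print(ctrl.sense()); print(toolT())
for n in ['scene','top','wrist']:
    im,c=shot(n,n+'0.png'); print(n,c,im.shape)
    if n!='wrist':
        pass
c=cam('top')
for l in ['tray_mid','holder_mouth','torch_grip','tappet4_mid']:
    print(l,[(np.round(w(c,d['point']),4),round(d['conf'],2)) for d in ctrl.place_of(l,'top')])
E
```

```text
{'t': 0.0, 'joints': array([ 1.1354,  0.3005,  1.5217, -0.    ,  1.3207, -0.0666]), 'qd': array([ 0.0004, -0.001 , -0.0011,  0.0001,  0.0011,  0.    ]), 'joint_torque': array([  0.0022, -54.3476, -36.1832,   0.0002,   0.0036,   0.    ]), 'position': array([0.1982, 0.5128, 0.2307]), 'orientation': array([ 0.6956, -0.1297,  0.1295, -0.6947]), 'wrist_force': array([0.0189, 0.8574, 0.0303]), 'ft_torque': array([-0.0295, -0.0126, -0.0701]), 'grip_width': 1.0029152143274391}
[[ 0.9328 -0.0005  0.3605  0.1982]
 [-0.3605 -0.0012  0.9328  0.5128]
 [-0.0001 -1.     -0.0013  0.2307]
 [ 0.      0.      0.      1.    ]]
scene (array([[ 0.5809,  0.6008, -0.5492,  1.282 ],
       [ 0.8139, -0.4254,  0.3956, -0.5371],
       [ 0.004 , -0.6768, -0.7361,  1.1078],
       [ 0.    ,  0.    ,  0.    ,  1.    ]]), np.float64(444.86957385044656), 280.0437677924205, 212.949213595707) (420, 560, 3)
top (array([[ 0.0758, -0.9727,  0.2191,  0.2808],
       [-0.9971, -0.0742,  0.0154, -0.0342],
       [ 0.0013, -0.2197, -0.9756,  1.4165],
       [ 0.    ,  0.    ,  0.    ,  1.    ]]), np.float64(396.782732321085), 274.5427742963609, 211.24863720021114) (420, 560, 3)
wrist (array([[ 0.3608,  0.8935,  0.2676,  0.1301],
       [ 0.9327, -0.3455, -0.1036,  0.539 ],
       [-0.0001,  0.2869, -0.958 ,  0.3739],
       [ 0.    ,  0.    ,  0.    ,  1.    ]]), np.float64(330.67758525380674), 277.2791597361449, 206.39709888533756) (420, 560, 3)
tray_mid [(array([ 0.5618, -0.1527, -0.0021]), 0.74), (array([ 0.5528, -0.1528,  0.0301]), 0.55), (array([ 0.5704,  0.1913, -0.0007]), 0.34)]
holder_mouth [(array([0.569 , 0.1829, 0.0725]), 0.79), (array([ 0.5152, -0.1131,  0.0158]), 0.53)]
torch_grip [(array([0.5706, 0.1947, 0.1315]), 0.62)]
tappet4_mid [(array([ 0.526 , -0.1299,  0.0319]), 0.73), (array([ 0.5317, -0.1276,  0.0461]), 0.42)]
```

View pics/top0.png

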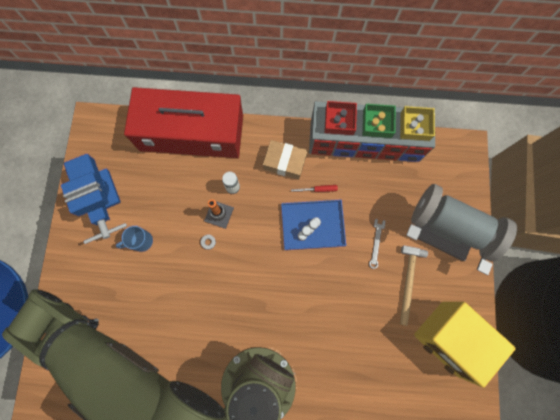

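View pics/scene0.png

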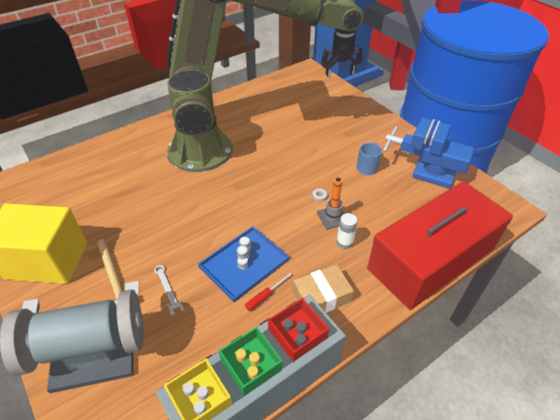

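View pics/wrist0.png

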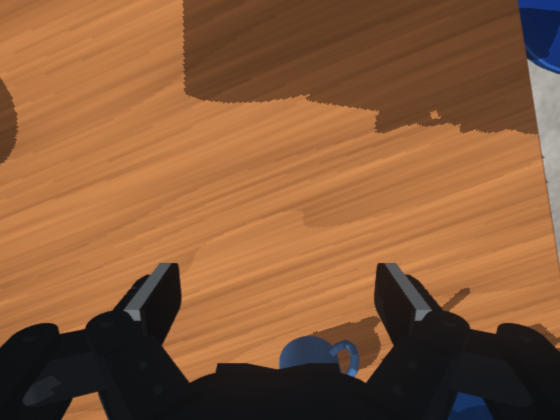

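```bash
python3 - <<'E'
import cv2,numpy as np
a=cv2.imread('pics/top0.png')[190:260,265:360]; b=cv2.imread('pics/scene0.png')[220:300,190:300]; c=cv2.imread('pics/top0.png')[165:255,185:265]
cv2.imwrite('pics/c1.png',cv2.resize(a,None,fx=8,fy=8,interpolation=cv2.INTER_CUBIC))
cv2.imwrite('pics/c2.png',cv2.resize(b,None,fx=7,fy=7,interpolation=cv2.INTER_CUBIC))
E
```

```text
(no output)
```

View pics/c1.png

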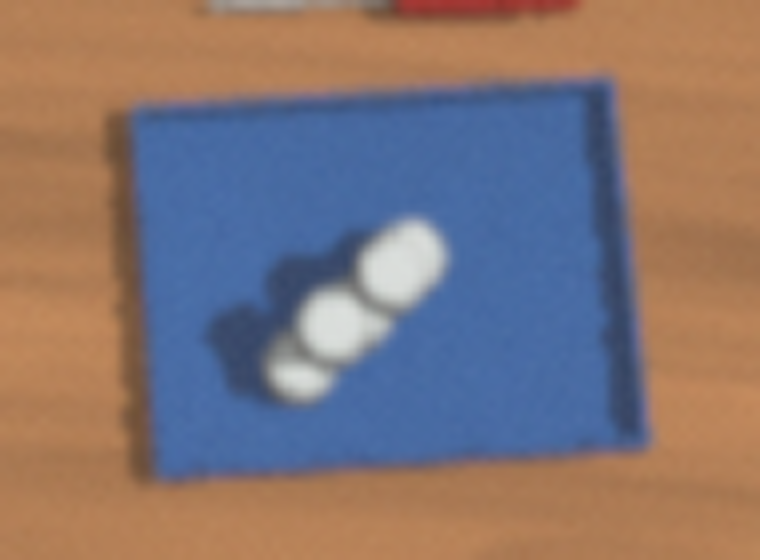

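View pics/c2.png

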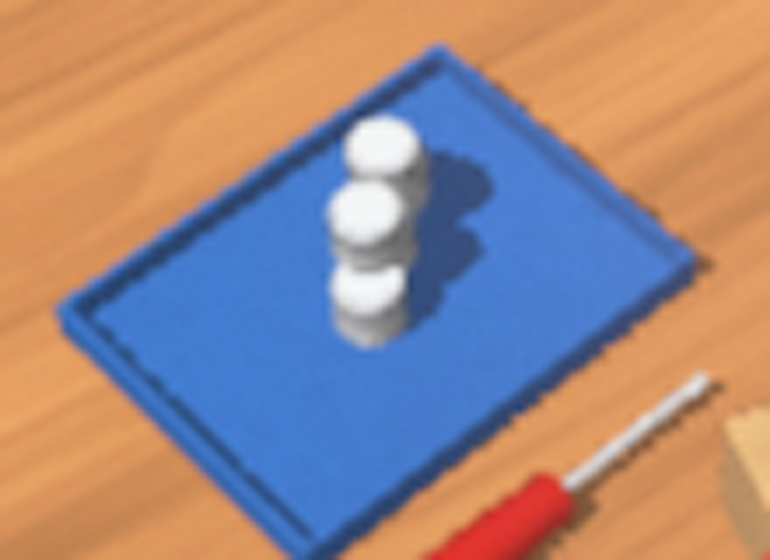

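```bash
python3 - <<'E'
from h import *
np.set_printoptions(precision=4,suppress=True)
c=cam('top')
f=lambda u,v,z: ray(c,u/8+265-.44,v/8+190-.44,z)
print('corners',[f(*p,0.018) for p in [(132,108),(612,80),(650,446),(155,475)]])
print('top tappets',f(335,325,.06),f(400,268,.06),'low',f(302,365,.032))
cs=cam('scene'); g=lambda u,v,z: ray(cs,u/7+190-.43,v/7+220-.43,z)
print('scene tops',g(383,147,.06),g(367,212,.06),'low',g(368,285,.032))
print('sc corners',[g(*p,0.018) for p in [(440,45),(695,258),(62,312)]])
for l in ['tappet1_mid','tray','holder','torch_lens','spray_can','bearing','carton','screwdriver','tray_mid','holder_mouth','torch_grip']:
  for n in ['top','scene'][1:] if l not in('spray_can','bearing') else ['top']:
    print(l,n,[(w(cam(n),d['point']),round(d['conf'],2)) for d in ctrl.place_of(l,n)])
print(ctrl.sense()['t'])
E
```

```text
corners [array([ 0.6271, -0.0334,  0.018 ]), array([ 0.6568, -0.2501,  0.018 ]), array([ 0.4908, -0.2734,  0.018 ]), array([ 0.4612, -0.0556,  0.018 ])]
top tappets [ 0.5268 -0.1281  0.06  ] [ 0.5541 -0.1549  0.06  ] low [ 0.5129 -0.1166  0.032 ]
scene tops [ 0.5303 -0.1282  0.06  ] [ 0.5563 -0.1528  0.06  ] low [ 0.5705 -0.1632  0.032 ]
sc corners [array([ 0.4641, -0.0578,  0.018 ]), array([ 0.6314, -0.0343,  0.018 ]), array([ 0.4974, -0.2732,  0.018 ])]
tappet1_mid scene [(array([ 0.5625, -0.1548,  0.0023]), 0.29)]
tray scene [(array([ 0.5642, -0.1502, -0.0041]), 0.9), (array([ 0.5279, -0.1241,  0.0316]), 0.2)]
holder scene [(array([0.5759, 0.1944, 0.0009]), 0.65), (array([ 0.5284, -0.1271,  0.0305]), 0.65)]
torch_lens scene []
spray_can top [(array([0.6781, 0.148 , 0.0044]), 0.72)]
bearing top [(array([ 0.4687,  0.2197, -0.0021]), 0.61)]
carton scene [(array([ 0.7911, -0.0324,  0.0006]), 0.6)]
screwdriver scene [(array([ 0.6948, -0.1479,  0.0017]), 0.79)]
tray_mid scene [(array([ 0.6922, -0.1477,  0.0027]), 0.52)]
holder_mouth scene [(array([0.5764, 0.1937, 0.0644]), 0.76), (array([0.5738, 0.1917, 0.1348]), 0.38)]
torch_grip scene [(array([ 0.5669, -0.1608,  0.0138]), 0.7), (array([ 0.5531, -0.1523,  0.0427]), 0.56), (array([0.5751, 0.1958, 0.1365]), 0.54)]
0.9
```

Request:
drive_tool(increments="0.12 0 -0.1 0 0; 0.25 0 -0.2 0 0; 0.37 0 -0.32 0 0; 0.5 0 -0.43 0 0; 0.62 0 -0.54 0 0; 0.75 0 -0.65 0 0; 0.87 0 -0.76 0 0; 1 0 -0.87 0 0")

```text
t: 1.9
position: [0.2731, 0.3712, 0.2313]
orientation: [-0.695, 0.13, -0.13, 0.695]
wrist_force: [0.1, -0.4, -0.6]
grip_width: 1.0
```

Request:
drive_tool(increments="0.12 0 -0.1 0 0; 0.25 0 -0.2 0 0; 0.37 0 -0.32 0 0; 0.5 0 -0.43 0 0; 0.62 0 -0.54 0 0; 0.75 0 -0.65 0 0; 0.87 0 -0.76 0 0; 1 0 -0.87 0 0")

```text
t: 2.9
position: [0.3471, 0.2305, 0.2313]
orientation: [-0.695, 0.13, -0.13, 0.695]
wrist_force: [0.2, 0.6, 0.0]
grip_width: 1.0
```

Request:
drive_tool(increments="0.12 0 -0.1 0 0; 0.25 0 -0.2 0 0; 0.37 0 -0.32 0 0; 0.5 0 -0.43 0 0; 0.62 0 -0.54 0 0; 0.75 0 -0.65 0 0; 0.87 0 -0.76 0 0; 1 0 -0.87 0 0")

```text
t: 3.9
position: [0.4212, 0.0899, 0.2313]
orientation: [-0.695, 0.13, -0.13, 0.695]
wrist_force: [-0.2, 1.7, 0.8]
grip_width: 1.0
```

Request:
drive_tool(increments="0.12 0 -0.1 0.05 0; 0.25 0 -0.2 0.1 0; 0.37 0 -0.32 0.15 0; 0.5 0 -0.43 0.2 0; 0.62 0 -0.54 0.27 0; 0.75 0 -0.65 0.35 0; 0.87 0 -0.76 0.41 0.2; 1 0 -0.87 0.467 0.35")

```text
t: 4.9
position: [0.496, -0.0507, 0.2313]
orientation: [0.659, -0.255, 0.255, -0.659]
wrist_force: [-0.2, 0.6, -0.4]
grip_width: 0.652
```

```bash
cat >> h.py <<'E'
def yaw():
    T=toolT(); return np.degrees(np.arctan2(T[1,2],T[0,2]))
def inc(p,y=None):
    T=toolT(); d=T[:3,:3].T@(np.asarray(p)-T[:3,3])/0.12
    print('inc',np.round(d,3),'turn',None if y is None else round((yaw()-y)/45,3))
E
python3 - <<'E'
from h import *
np.set_printoptions(precision=4,suppress=True)
im,c=shot('wrist','w1.png'); print(toolT(),yaw())
E
```

```text
[[ 0.7375  0.0001  0.6753  0.4968]
 [-0.6753 -0.0005  0.7375 -0.0523]
 [ 0.0004 -1.     -0.0003  0.2311]
 [ 0.      0.      0.      1.    ]] 47.52014548765817
```

View pics/w1.png

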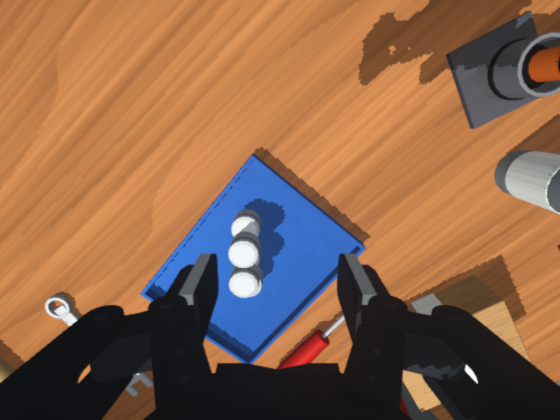

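```bash
python3 - <<'E'
from h import *
a=cv2.imread('pics/w1.png')[190:320,190:310]
cv2.imwrite('pics/w1c.png',cv2.resize(a,None,fx=5,fy=5,interpolation=cv2.INTER_CUBIC))
E
```

```text
(no output)
```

View pics/w1c.png

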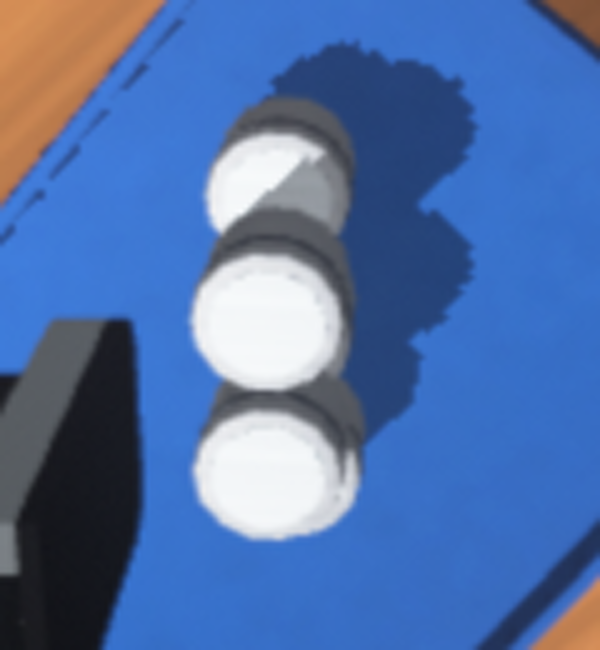

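```bash
python3 - <<'E'
from h import *
np.set_printoptions(precision=4,suppress=True)
c=cam('wrist')
f=lambda u,v,z: ray(c,u/5+190-.4,v/5+190-.4,z)
A=f(267,321,.06);B=f(268,473,.06);L=f(279,197,.032)
print(A,B,L,f(279-143/2,197,.032)-f(279+143/2,197,.032))
d=B-A;print(np.linalg.norm(d),np.degrees(np.arctan2(d[1],d[0])))
d=A-L;print(np.degrees(np.arctan2(d[1],d[0])))
M=(A+B)/2; print(M)
inc([*B[:2],.10],48); inc([*A[:2],.10],48)
E
```

```text
[ 0.5262 -0.1275  0.06  ] [ 0.5518 -0.1521  0.06  ] [ 0.5141 -0.1158  0.032 ] [-0.0213 -0.0233  0.    ]
0.03539681138053935 -43.85360304442179
-43.82024996704608
[ 0.539  -0.1398  0.06  ]
inc [ 0.899  1.093 -0.303] turn -0.011
inc [ 0.604  1.093 -0.296] turn -0.011
```

Request:
drive_tool(increments="0.1 0.12 -0.05 0 0.35; 0.2 0.25 -0.1 0 0.35; 0.3 0.4 -0.15 0 0.35; 0.4 0.55 -0.2 0 0.35; 0.5 0.7 -0.25 0 0.35; 0.61 0.85 -0.29 0.03 0.35; 0.61 1 -0.29 0.03 0.35; 0.61 1 -0.29 0.03 0.35")

```text
t: 5.95
position: [0.5258, -0.1247, 0.1096]
orientation: [0.657, -0.263, 0.261, -0.657]
wrist_force: [0.1, -0.9, 0.1]
grip_width: 0.652
```

```bash
python3 - <<'E'
from h import *
np.set_printoptions(precision=4,suppress=True)
im,c=shot('wrist','w2.png'); print(toolT()[:3,3],yaw(),ctrl.sense()['grip_width'])
inc([.5265,-.1277,.034])
E
```

```text
[ 0.5263 -0.1247  0.1107] 46.50569326344134 0.6510851954429716
inc [ 0.019  0.639 -0.017] turn None
```

View pics/w2.png

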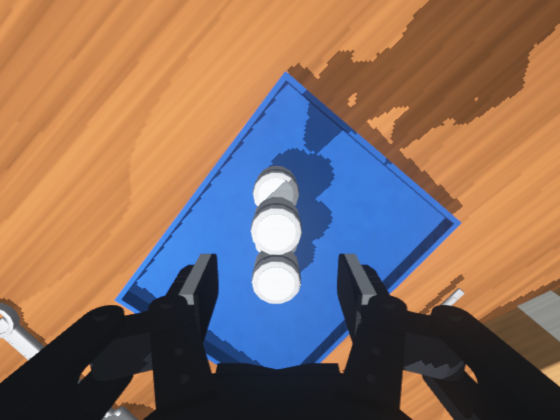

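```bash
python3 - <<'E'
from h import *
np.set_printoptions(precision=4,suppress=True)
c=cam('wrist')
print(ray(c,276,230.5,.06),ray(c,276,281,.06),ray(c,275.5,188,.032))
for q in [(287,73),(458,221)]: print(ray(c,*q,.018))
inc([*ray(c,276,230.5,.06)[:2],.034])
E
```

```text
[ 0.5262 -0.126   0.06  ] [ 0.5518 -0.1503  0.06  ] [ 0.511  -0.1121  0.032 ]
[ 0.4618 -0.0548  0.018 ]
[ 0.6267 -0.0322  0.018 ]
inc [ 0.008  0.639 -0.008] turn None
```

Request:
drive_tool(increments="0.01 0.2 -0.01 0 0.35; 0.01 0.4 -0.01 0 0.35; 0.01 0.6 -0.01 0 0.35; 0.01 0.64 -0.01 0 0.35; 0.01 0.64 -0.01 0 0.8; 0.01 0.64 -0.01 0 1; 0.01 0.64 -0.01 0 1; 0.01 0.64 -0.01 0 1")

```text
t: 7.0
position: [0.5272, -0.1264, 0.0359]
orientation: [-0.657, 0.261, -0.263, 0.657]
wrist_force: [-0.8, 0.9, 7.0]
grip_width: 0.351
```

Request:
drive_tool(increments="0 -0.15 0 0 1; 0 -0.3 0 0 1; 0 -0.3 0.2 0 1; 0 -0.3 0.4 0 1; 0 -0.3 0.55 0 1; 0 -0.1 0.55 0 1; 0 0.1 0.55 0 1; 0 0.19 0.55 0 1")

```text
t: 8.0
position: [0.5716, -0.0782, 0.011]
orientation: [0.657, -0.262, 0.262, -0.657]
wrist_force: [-0.2, -0.1, -0.8]
grip_width: 0.358
```

```bash
python3 - <<'E'
from h import *
np.set_printoptions(precision=4,suppress=True)
im,c=shot('wrist','w3.png'); print(toolT()[:3,3],yaw(),ctrl.sense()['grip_width'],ctrl.sense()['wrist_force'])
E
```

```text
[ 0.5713 -0.0782  0.0102] 46.50267283569446 0.35955157921357017 [-0.9042 -0.1241 -3.0303]
```

View pics/w3.png

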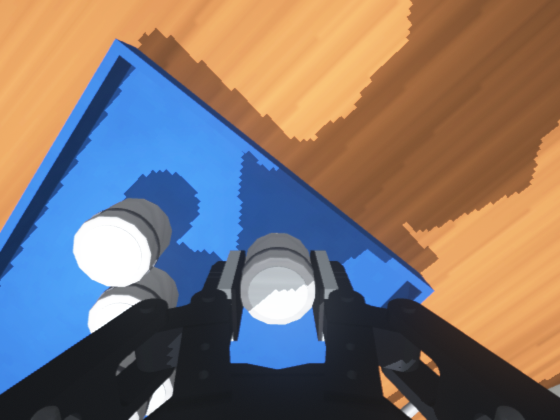

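Request:
drive_tool(increments="0 0.015 0 0 1; 0 0.015 0 0 0.5; 0 0.015 0 0 0.5; 0 -0.2 0 0 0.5; 0 -0.5 0 0 0.5; 0.11 -0.72 -0.18 0 0.45; 0.22 -0.72 -0.36 0 0.35; 0.33 -0.72 -0.53 0 0.35")

```text
t: 9.05
position: [0.5568, -0.1525, 0.099]
orientation: [-0.657, 0.261, -0.262, 0.657]
wrist_force: [-0.7, -0.3, 0.1]
grip_width: 0.648
```

```bash
python3 - <<'E'
from h import *
np.set_printoptions(precision=4,suppress=True)
im,c=shot('wrist','w4.png'); print(toolT()[:3,3],yaw(),ctrl.sense()['grip_width'],ctrl.sense()['wrist_force'])
E
```

```text
[ 0.5563 -0.1549  0.0988] 46.418544780462064 0.6472498372319317 [-1.335  -2.6993 -0.7091]
```

View pics/w4.png

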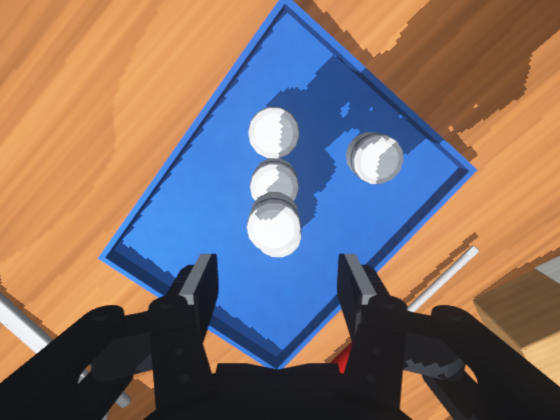

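```bash
python3 - <<'E'
from h import *
np.set_printoptions(precision=4,suppress=True)
c=cam('wrist')
a=cv2.imread('pics/w4.png')[95:275,230:420]
cv2.imwrite('pics/w4c.png',cv2.resize(a,None,fx=4,fy=4,interpolation=cv2.INTER_CUBIC))
B=ray(c,273,226.5,.06);print(B,'T1',ray(c,274,185,.032),'lo',ray(c,274,132,.032),'A',ray(c,378,158,.032))
inc([*B[:2],.036])
E
```

```text
[ 0.5501 -0.1526  0.06  ] T1 [ 0.5371 -0.1396  0.032 ] lo [ 0.5127 -0.1163  0.032 ] A [ 0.5699 -0.0797  0.032 ]
inc [-0.051  0.523 -0.022] turn None
```

View pics/w4c.png

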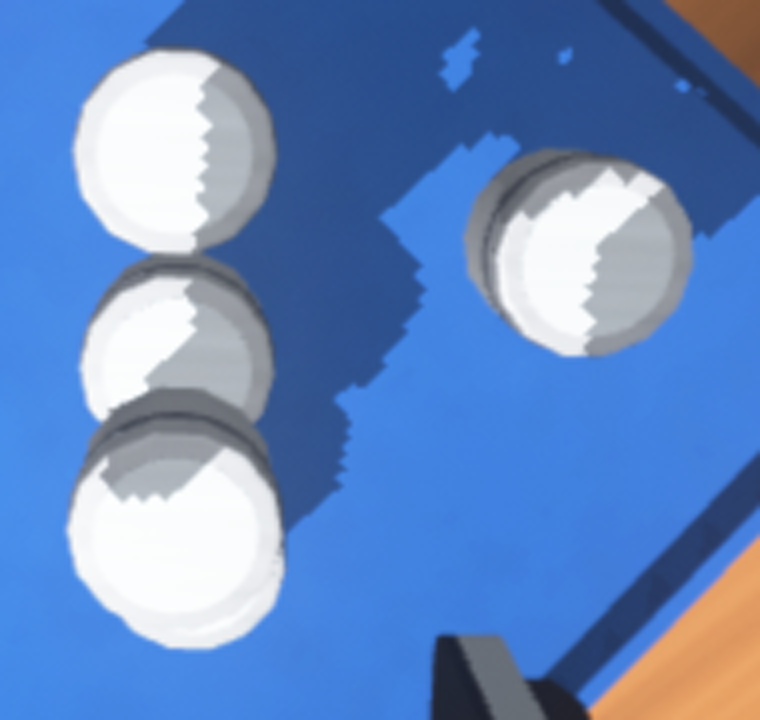

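Request:
drive_tool(increments="-0.03 0.15 -0.01 0 0.35; -0.05 0.3 -0.02 0 0.35; -0.05 0.45 -0.02 0 0.35; -0.05 0.52 -0.02 0 0.35; -0.05 0.52 -0.02 0 0.8; -0.05 0.52 -0.02 0 1; -0.05 0.52 -0.02 0 1; -0.05 0.52 -0.02 0 1")

```text
t: 10.1
position: [0.551, -0.1494, 0.0361]
orientation: [-0.657, 0.262, -0.262, 0.657]
wrist_force: [-0.6, -0.2, 2.1]
grip_width: 0.354
```

Request:
drive_tool(increments="0 -0.15 0 0 1; 0 -0.2 0 0 1; 0.1 -0.2 -0.17 0 1; 0.2 -0.2 -0.34 0 1; 0.29 -0.2 -0.5 0 1; 0.29 -0.05 -0.5 0 1; 0.29 0.1 -0.5 0 1; 0.29 0.19 -0.5 0 1")

```text
t: 11.1
position: [0.5343, -0.2157, 0.011]
orientation: [-0.657, 0.263, -0.261, 0.657]
wrist_force: [0.4, -0.2, -0.3]
grip_width: 0.355
```

```bash
python3 - <<'E'
from h import *
np.set_printoptions(precision=4,suppress=True)
im,c=shot('wrist','w5.png'); print(toolT()[:3,3],yaw(),ctrl.sense()['grip_width'],ctrl.sense()['wrist_force'])
inc([.5365,-.140,.09])
E
```

```text
[ 0.5339 -0.2156  0.0101] 46.54959498424027 0.35218033094823553 [-1.0699  1.1718 -2.7101]
inc [-0.42  -0.665  0.472] turn None
```

View pics/w5.png

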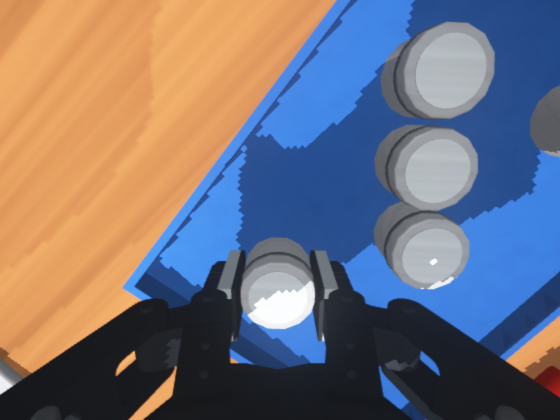

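```bash
python3 - <<'E'
from h import *
np.set_printoptions(precision=4,suppress=True)
c=cam('wrist')
P=[ray(c,u,v,.032) for u,v in [(446,69),(434,172),(429,251)]]
for p in P: print(p)
print(np.linalg.norm(P[0]-P[1]),np.linalg.norm(P[2]-P[1]))
inc([P[1][0],P[1][1],.09])
E
```

```text
[ 0.5114 -0.1153  0.032 ]
[ 0.5377 -0.1393  0.032 ]
[ 0.5624 -0.1595  0.032 ]
0.03554469050400394 0.03196030583403564
inc [-0.417 -0.665  0.483] turn None
```

Request:
drive_tool(increments="0 0.015 0 0 1; 0 0.015 0 0 0.53; 0 0.015 0 0 0.53; 0 -0.2 0 0 0.5; 0 -0.45 0 0 0.5; -0.14 -0.6 0.16 0 0.4; -0.28 -0.6 0.32 0 0.35; -0.42 -0.6 0.48 0 0.35")

```text
t: 12.15
position: [0.538, -0.1396, 0.0856]
orientation: [-0.657, 0.262, -0.263, 0.657]
wrist_force: [0.0, -0.4, 0.5]
grip_width: 0.652
```

```bash
python3 - <<'E'
from h import *
np.set_printoptions(precision=4,suppress=True)
im,c=shot('wrist','w6.png'); print(toolT()[:3,3],yaw(),ctrl.sense()['grip_width'],ctrl.sense()['wrist_force'])
E
```

```text
[ 0.538  -0.1371  0.0854] 46.58016638724637 0.6497557684033286 [0.2659 2.3762 0.6817]
```

View pics/w6.png

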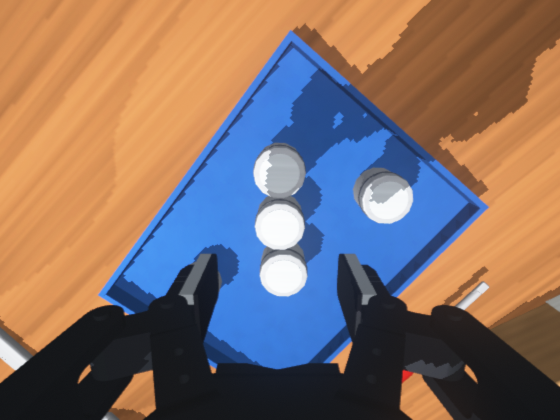

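```bash
python3 - <<'E'
from h import *
np.set_printoptions(precision=4,suppress=True)
c=cam('wrist')
P=[ray(c,u,v,.032) for u,v in [(280,169),(280,227),(283,274)]]
for p in P: print(p)
inc([P[1][0],P[1][1],.017])
E
```

```text
[ 0.5119 -0.1103  0.032 ]
[ 0.5388 -0.1357  0.032 ]
[ 0.5642 -0.1569  0.032 ]
inc [-0.004  0.57   0.013] turn None
```

Descend with the fingers around the middle one, grip it high (above the rim), then lift and shift it sideways.

Request:
drive_tool(increments="0 0.15 0.01 0 0.35; 0 0.3 0.01 0 0.35; 0 0.45 0.01 0 0.35; 0 0.57 0.01 0 0.35; 0 0.57 0.01 0 0.8; 0 0.57 0.01 0 1; 0 0.57 0.01 0 1; 0 0.57 0.01 0 1")

```text
t: 13.2
position: [0.5388, -0.1395, 0.0169]
orientation: [-0.657, 0.262, -0.262, 0.657]
wrist_force: [0.5, 0.7, -0.1]
grip_width: 0.346
```

Request:
drive_tool(increments="0 -0.04 0 0 1; 0 -0.04 -0.09 0 1; 0 -0.04 -0.18 0 1; 0 -0.04 -0.27 0 1; 0 -0.04 -0.27 0 1; 0 0 -0.27 0 1; 0 0 -0.27 0 0.53; 0 0 -0.27 0 0.53")

```text
t: 14.2
position: [0.5165, -0.1627, 0.0164]
orientation: [-0.657, 0.262, -0.262, 0.657]
wrist_force: [-0.1, 0.5, 0.1]
grip_width: 0.471
```

Request:
drive_tool(increments="0 -0.2 0 0 0.53; 0 -0.4 0 0 0.5; 0 -0.6 0 0 0.4; -0.15 -0.8 0.15 0 0.35; -0.3 -1 0.3 0 0.35; -0.45 -1 0.45 0 0.35; -0.6 -1 0.6 0 0.35; -0.75 -1 0.75 0 0.35")

```text
t: 15.2
position: [0.513, -0.0347, 0.1366]
orientation: [-0.657, 0.262, -0.262, 0.657]
wrist_force: [1.2, 0.4, 1.5]
grip_width: 0.649
```

```bash
python3 - <<'E'
from h import *
np.set_printoptions(precision=4,suppress=True)
im,c=shot('wrist','w7.png'); print(toolT()[:3,3],yaw(),ctrl.sense()['grip_width'],ctrl.sense()['wrist_force'])
im,c=shot('top','t7.png'); 
cv2.imwrite('pics/t7c.png',cv2.resize(im[160:260,190:360,::-1],None,fx=4.5,fy=4.5,interpolation=cv2.INTER_CUBIC))
E
```

```text
[ 0.5128 -0.0325  0.1366] 46.586776852999954 0.6451726524731394 [-0.5963  2.293  -0.7812]
```

View pics/w7.png

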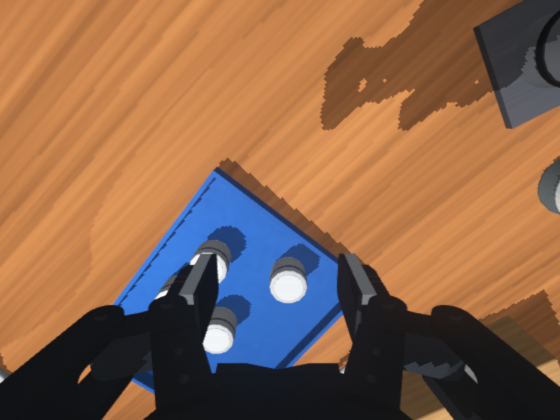

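View pics/t7c.png

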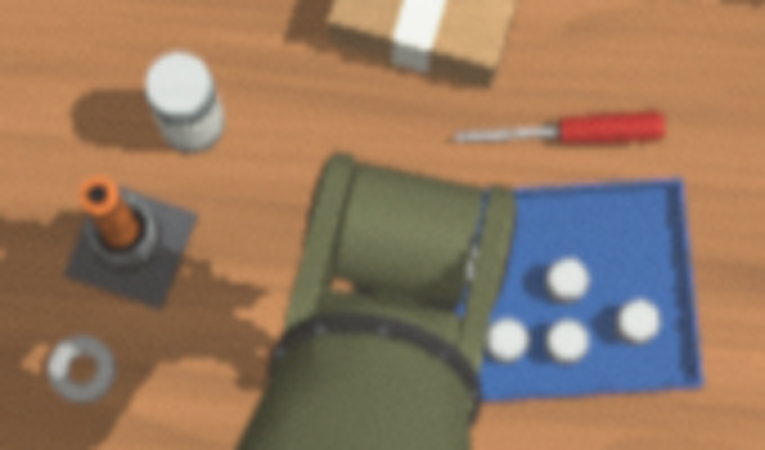

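```bash
python3 - <<'E'
from h import *
np.set_printoptions(precision=4,suppress=True)
c=cam('top')
P=np.array([ray(c,u/4.5+190-.4,v/4.5+160-.4,.032) for u,v in [(568,279),(568,341),(508,340),(639,321)]])
P=np.vstack([P,[.5705,-.079,.032]])
print(P)
from scipy.spatial.distance import pdist,squareform
print(squareform(pdist(P)).round(4))
c=cam('wrist')
print(ray(c,289,282,.032))
def ft(l,n):
    print(l,[(w(cam(n),d['point']),round(d['conf'],2)) for d in ctrl.place_of(l,n)])
ft('torch_grip','top'); ft('holder_mouth','top');print(ctrl.sense()['t'])
ct=cam('top')
print('tail', ray(ct,98/4.5+190-.4,193/4.5+160-.4,.174),'cup',ray(ct,122/4.5+190-.4,231/4.5+160-.4,.07))
E
```

```text
[[ 0.5654 -0.1616  0.032 ]
 [ 0.5159 -0.1642  0.032 ]
 [ 0.5131 -0.1172  0.032 ]
 [ 0.536  -0.219   0.032 ]
 [ 0.5705 -0.079   0.032 ]]
[[0.     0.0496 0.0685 0.0645 0.0827]
 [0.0496 0.     0.0471 0.0584 0.1012]
 [0.0685 0.0471 0.     0.1043 0.069 ]
 [0.0645 0.0584 0.1043 0.     0.1442]
 [0.0827 0.1012 0.069  0.1442 0.    ]]
[ 0.5688 -0.0732  0.032 ]
torch_grip [(array([0.5731, 0.1924, 0.133 ]), 0.52)]
holder_mouth [(array([0.5694, 0.1893, 0.0737]), 0.6)]
15.4
tail [0.5733 0.1908 0.174 ] cup [0.5691 0.1878 0.07  ]
```

Request:
drive_tool(increments="0 -0.15 0.05 0 0.2; -0.06 -0.3 0.12 0 0; -0.13 -0.5 0.24 0 0; -0.2 -0.61 0.36 0 0; -0.28 -0.61 0.48 0 0; -0.36 -0.61 0.6 0 0; -0.44 -0.61 0.72 0 0; -0.51 -0.61 0.82 0 0")

```text
t: 16.4
position: [0.5364, 0.079, 0.2092]
orientation: [0.657, -0.262, 0.262, -0.657]
wrist_force: [-0.2, 0.5, 0.1]
grip_width: 1.001
```

Request:
drive_tool(increments="-0.07 0 0.12 0.15 0; -0.14 0 0.24 0.3 0; -0.22 0 0.36 0.45 0; -0.3 0 0.48 0.6 0; -0.38 0 0.6 0.75 0; -0.46 0 0.72 0.9 0; -0.51 0 0.82 1 0; -0.51 0 0.82 1 0")

```text
t: 17.4
position: [0.5596, 0.1923, 0.2092]
orientation: [0.507, -0.493, 0.493, -0.507]
wrist_force: [0.4, -1.5, 0.0]
grip_width: 1.001
```

```bash
python3 - <<'E'
from h import *
np.set_printoptions(precision=4,suppress=True)
im,c=shot('wrist','w8.png'); print(toolT()[:3,3],yaw(),ctrl.sense()['grip_width'],ctrl.sense()['wrist_force'])
im,c=shot('scene','s8.png'); 
cv2.imwrite('pics/s8c.png',cv2.resize(im[130:290,190:400,::-1],None,fx=3.5,fy=3.5,interpolation=cv2.INTER_CUBIC))
E
```

```text
[0.5595 0.1916 0.2093] 1.6448483089302512 1.0004173371675258 [-0.0672  0.3942 -0.0805]
```

View pics/w8.png

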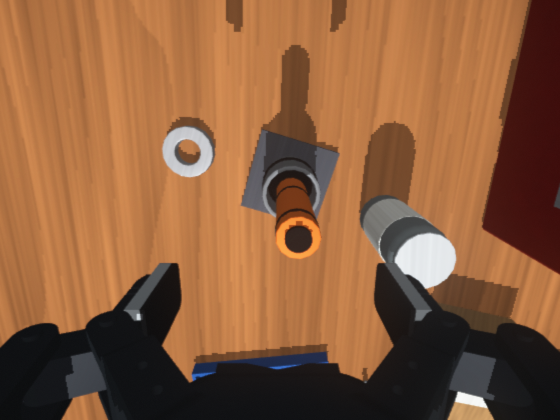

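View pics/s8c.png

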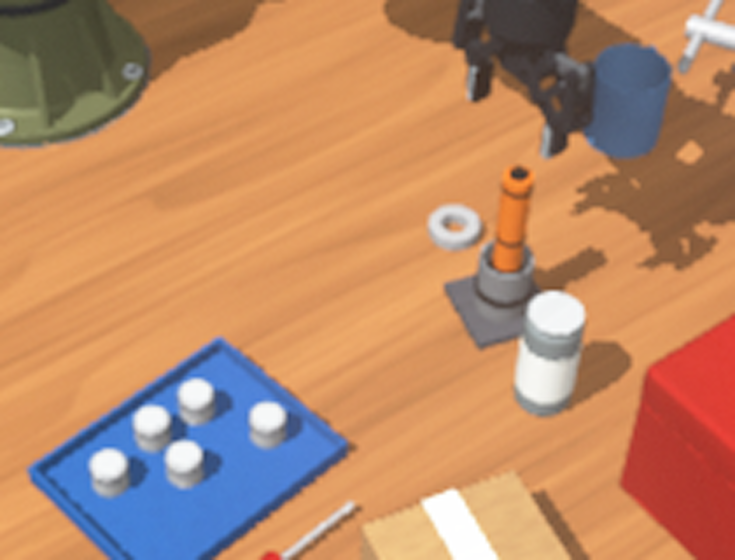

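```bash
python3 - <<'E'
from h import *
np.set_printoptions(precision=4,suppress=True)
c=cam('wrist')
t=ray(c,299,237,.173); k=ray(c,291,187,.07); print('tail',t,'cup',k)
cs=cam('scene'); print('tail scene',ray(cs,518/3.5+190-.36,177/3.5+130-.36,.173),'cup sc',ray(cs,505/3.5+190-.36,258/3.5+130-.36,.07))
inc([t[0],t[1],.119],0)
E
```

```text
tail [0.5721 0.1921 0.173 ] cup [0.5714 0.1977 0.07  ]
tail scene [0.5758 0.1884 0.173 ] cup sc [0.5743 0.1874 0.07  ]
inc [-0.004  0.754  0.106] turn 0.036
```

Request:
drive_tool(increments="0 0 0.08 0.04 0; 0 0.1 0.11 0.04 0; 0 0.3 0.11 0.04 0; 0 0.5 0.11 0.04 0; 0 0.7 0.11 0.04 0; 0 0.75 0.11 0.04 0; 0 0.75 0.11 0.04 0.5; 0 0.75 0.11 0.04 1")

```text
t: 18.5
position: [0.5733, 0.1917, 0.1206]
orientation: [0.498, -0.501, 0.502, -0.499]
wrist_force: [0.5, 0.1, 0.9]
grip_width: 0.606
```

Request:
drive_tool(increments="0 0 0 0 1; 0 0 0 0 1; 0 0 0 0 1; 0 0 0 0 1; 0 -0.1 0 0 1; 0 -0.2 0 0 1; 0 -0.3 0 0 1; 0 -0.38 0 0 1")

```text
t: 19.5
position: [0.573, 0.1917, 0.1664]
orientation: [0.498, -0.501, 0.501, -0.499]
wrist_force: [-0.4, -0.9, -1.8]
grip_width: 0.302
```

```bash
python3 - <<'E'
from h import *
np.set_printoptions(precision=4,suppress=True)
im,c=shot('wrist','w9.png'); print(toolT()[:3,3],yaw(),ctrl.sense()['grip_width'],ctrl.sense()['wrist_force'])
im,c=shot('scene','s9.png'); 
cv2.imwrite('pics/s9c.png',cv2.resize(im[130:290,240:400,::-1],None,fx=3.5,fy=3.5,interpolation=cv2.INTER_CUBIC))
E
```

```text
[0.5734 0.1918 0.1676] -0.29248541361891567 0.2998311646588987 [ 1.1227 -0.098  -0.5315]
```

View pics/w9.png

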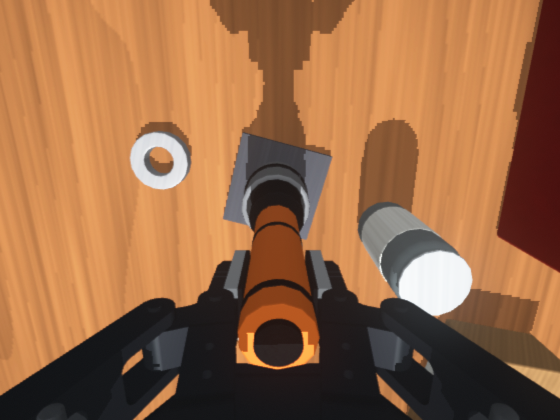

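View pics/s9c.png

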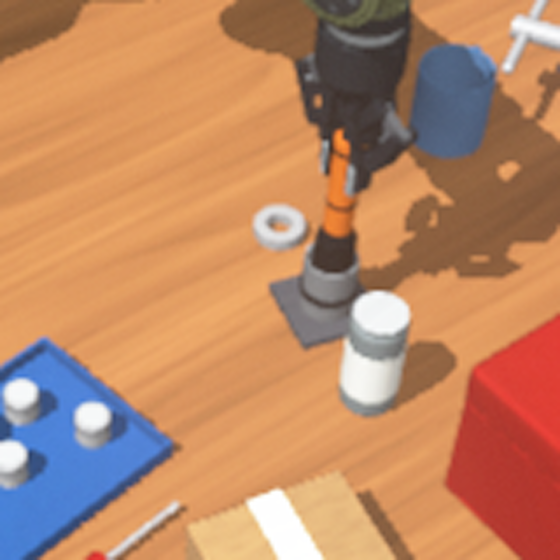

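Request:
drive_tool(increments="-0.065 -0.01 0 0 1; -0.12 -0.01 0 0 1; -0.17 -0.01 0 0 1; -0.22 -0.01 0 0 1; -0.27 -0.01 0 0 1; -0.32 0 0 0 1; -0.38 0.01 0 0 1; -0.435 0.02 0 0 1")

```text
t: 20.6
position: [0.5732, 0.2443, 0.1628]
orientation: [0.499, -0.501, 0.501, -0.499]
wrist_force: [-1.2, -3.0, -1.4]
grip_width: 0.301
```

```bash
python3 - <<'E'
from h import *
np.set_printoptions(precision=4,suppress=True)
im,c=shot('wrist','w10.png'); print(toolT()[:3,3],yaw(),ctrl.sense()['grip_width'],ctrl.sense()['wrist_force'])
im,c=shot('scene','s10.png'); 
cv2.imwrite('pics/s10c.png',cv2.resize(im[130:290,240:400,::-1],None,fx=3.5,fy=3.5,interpolation=cv2.INTER_CUBIC))
E
```

```text
[0.5731 0.245  0.1626] -0.2690465979111831 0.30182657112479444 [-0.3465 -2.2992 -1.7152]
```

View pics/s10c.png

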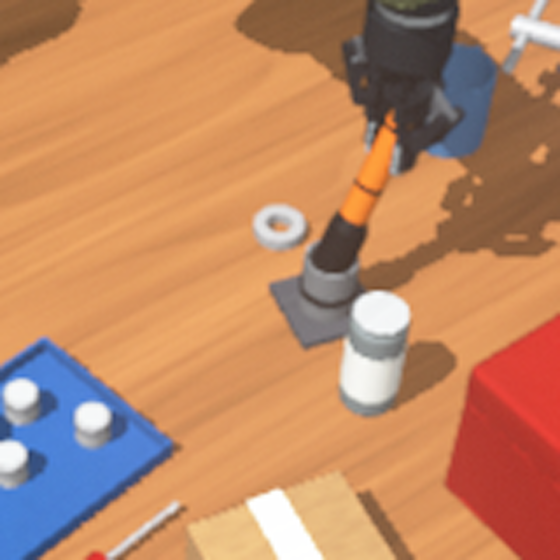

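View pics/w10.png

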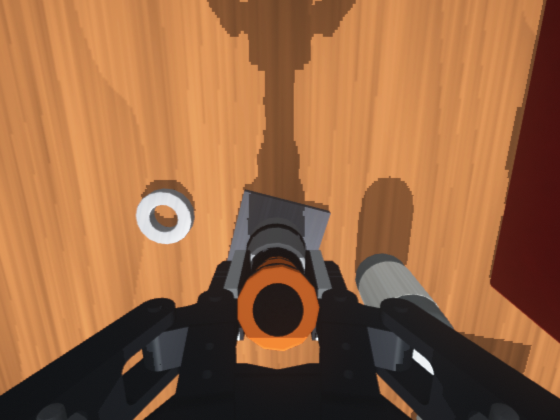

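Request:
drive_tool(increments="-0.05 0.015 0 0 1; -0.095 0.03 0 0 1; -0.14 0.05 0 0 1; -0.19 0.075 0 0 1; -0.23 0.1 0 0 1; -0.275 0.125 0 0 1; -0.32 0.155 0 0 1; -0.36 0.185 0 0 1")

```text
t: 21.7
position: [0.5734, 0.2875, 0.1405]
orientation: [0.499, -0.501, 0.501, -0.499]
wrist_force: [-0.7, -4.2, 4.0]
grip_width: 0.299
```

```bash
python3 - <<'E'
from h import *
np.set_printoptions(precision=4,suppress=True)
print(toolT()[:3,3],yaw(),ctrl.sense()['grip_width'],ctrl.sense()['wrist_force'])
im,c=shot('scene','s11.png'); 
cv2.imwrite('pics/s11c.png',cv2.resize(im[130:290,240:400,::-1],None,fx=3.5,fy=3.5,interpolation=cv2.INTER_CUBIC))
E
```

```text
[0.5734 0.2875 0.1405] -0.29027875497144406 0.29912135365438647 [-0.6851 -4.1519  3.9551]
```

View pics/s11c.png

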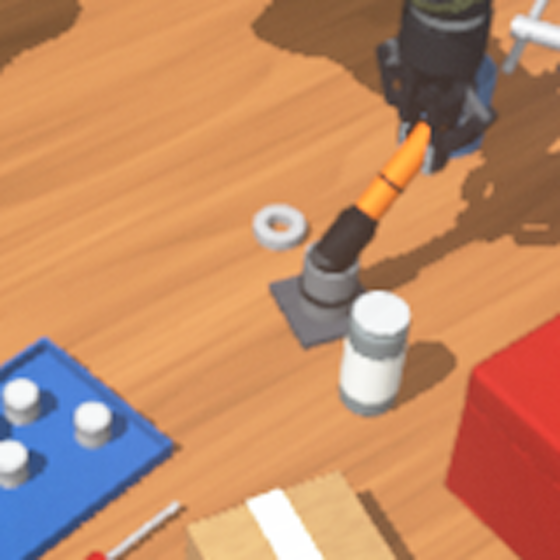

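Request:
drive_tool(increments="0 -0.08 0 0 1; 0 -0.16 0 0 1; 0 -0.25 0 0 1; 0 -0.35 0 0 1; 0 -0.45 0 0 1; 0 -0.55 0 0 1; 0 -0.6 0 0 1; 0 -0.6 0 0 1")

```text
t: 22.75
position: [0.5734, 0.2871, 0.213]
orientation: [0.499, -0.501, 0.501, -0.499]
wrist_force: [-0.3, 0.3, -2.0]
grip_width: 0.3
```

```bash
python3 - <<'E'
from h import *
np.set_printoptions(precision=4,suppress=True)
print(toolT()[:3,3],yaw(),ctrl.sense()['grip_width'],ctrl.sense()['wrist_force'])
im,c=shot('scene','s12.png'); 
cv2.imwrite('pics/s12c.png',cv2.resize(im[110:270,270:430,::-1],None,fx=3.5,fy=3.5,interpolation=cv2.INTER_CUBIC))
print('lens?',[(w(c,d['point']),round(d['conf'],2)) for d in ctrl.place_of('torch_lens','scene')])
E
```

```text
[0.5734 0.2871 0.213 ] -0.2968893457075419 0.3002552655422476 [-0.3097  0.3014 -1.9875]
lens? [(array([0.5748, 0.1871, 0.136 ]), 0.95), (array([ 0.5145, -0.1624,  0.0165]), 0.49), (array([ 0.4676,  0.2162, -0.0004]), 0.42)]
```

View pics/s12c.png

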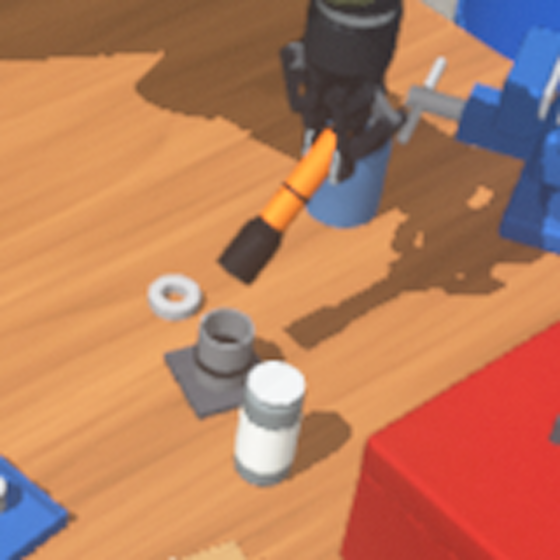

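Request:
drive_tool(increments="0.08 0 0 0 1; 0.2 0 0 0 1; 0.34 0 0 0 1; 0.48 0 0 0 1; 0.62 0 0 0 1; 0.76 0 0 0 1; 0.9 0 0 0 1; 1 0 0 0 1")

```text
t: 23.85
position: [0.5728, 0.1659, 0.2127]
orientation: [0.499, -0.501, 0.501, -0.499]
wrist_force: [-0.1, 1.2, -1.4]
grip_width: 0.3
```

Request:
drive_tool(increments="0.1 0 0 0 1; 0.25 0.04 -0.02 0 1; 0.4 0.1 -0.04 0 1; 0.55 0.16 -0.07 0 1; 0.7 0.22 -0.11 0 1; 0.85 0.28 -0.11 0 1; 0.95 0.31 -0.11 0 1; 1 0.32 -0.11 0 1")

```text
t: 24.85
position: [0.559, 0.0464, 0.1741]
orientation: [-0.499, 0.501, -0.501, 0.499]
wrist_force: [-0.2, -0.6, -1.3]
grip_width: 0.299
```

Request:
drive_tool(increments="0 0 0 0 1; 0 0 0 0 1; 0 0 0 0 1; 0 0 0 0 1; 0 0 0 0 1; 0 0 0 0 1; 0 0 0 0 1; 0 0 0 0 1")

```text
t: 25.85
position: [0.5589, 0.0471, 0.1743]
orientation: [-0.499, 0.501, -0.501, 0.499]
wrist_force: [-0.3, 0.5, -1.9]
grip_width: 0.301
```

```bash
python3 - <<'E'
from h import *
np.set_printoptions(precision=4,suppress=True)
print(toolT()[:3,3],yaw(),ctrl.sense()['grip_width'],ctrl.sense()['wrist_force'])
im,c=shot('scene','s13.png'); 
cv2.imwrite('pics/s13c.png',cv2.resize(im[150:310,180:380,::-1],None,fx=3.5,fy=3.5,interpolation=cv2.INTER_CUBIC))
for l in ['torch_lens','torch_grip','tray_mid']: print(l,[(w(c,d['point']),round(d['conf'],2)) for d in ctrl.place_of(l,'scene')])
E
```

```text
[0.5589 0.0471 0.1743] -0.29849810231040597 0.30113816890980133 [-0.3138  0.482  -1.9077]
torch_lens [(array([ 0.558 , -0.0542,  0.098 ]), 0.92)]
torch_grip [(array([0.5586, 0.0396, 0.1928]), 0.56), (array([ 0.5745, -0.0809,  0.0007]), 0.5), (array([ 0.56  , -0.1544,  0.004 ]), 0.48), (array([ 0.5188, -0.1183,  0.0131]), 0.37)]
tray_mid [(array([ 0.5592, -0.1511,  0.0026]), 0.67)]
```

View pics/s13c.png

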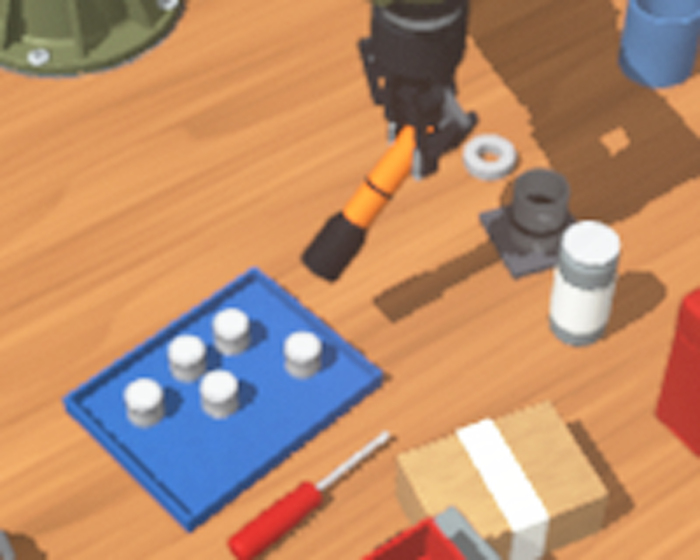

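```bash
python3 - <<'E'
from h import *
np.set_printoptions(precision=4,suppress=True)
from scipy.spatial.distance import pdist
cs=cam('scene')
P=np.array([ray(cs,u/3.5+180-.36,v/3.5+150-.36,.032) for u,v in [(231,325),(187,351),(144,394),(220,386),(303,347)]])
print(P,pdist(P).min(),ctrl.sense()['t'])
print(ctrl.job_done())
E
```

```text
[[ 0.5191 -0.118   0.032 ]
 [ 0.5214 -0.1649  0.032 ]
 [ 0.5397 -0.2189  0.032 ]
 [ 0.57   -0.1616  0.032 ]
 [ 0.5762 -0.08    0.032 ]] 0.04694157751127628 26.05
the job is handed in; nothing more can be done
None
```

I spread the five tappets into a single layer and handed the job in at about 26 s. The arm is still holding the torch at a slant, aimed at the middle of the tray. No verdict was reported.

**Tappets:** I moved the two upper ones to free floor, then moved the middle one sideways out of the bottom row. The last scene picture shows all five upright on the tray floor. The closest two centres are about 47 mm apart; at least 40 mm is needed.

**Torch:** The tool can only point straight down, so I tilted the torch in the grip by levering its head against the holder rim, at about 6 N. I then lifted it clear and carried it over to the tray.

| Check at the end | Result | Needed |
|---|---|---|
| Tilt from upright | about 46–47° | 30–60° |
| Lens height | about 98 mm | over 50 mm |
| Lens to tray middle | about 137 mm | 70–250 mm |
| Axis from tray middle | within a few mm | within 50 mm |

- **Steadiness:** tool position and grip width were steady over a full second of holding. The wrist force was about the torch's weight.
- **Bystanders:** in the last picture the ones in view were clear of the torch and looked undisturbed. I did not measure their positions again.
- **Disagreements:** the scene camera put the tappets about 4–6 mm further out in x than the top camera, with the same spacing. The network's lens position was about 6–9 mm off what the 130 mm grip distance implied. Both are small against the limits.

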